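# Free the seized clamp knob and draw the worn bench pin

### The job

The clamp knob on the bench-pin holder has seized: break it loose anticlockwise with a short firm twist, then wind it out by feel until it just comes up against its stop, without jamming it there. Then draw the wooden bench pin straight out of the holder without forcing it, and lay it flat on the cork mat, leaving the knob wound out and the gem box, file and steel pot where they are.

Things in the scene. Friction and masses are not known exactly. Their poses are not given: they have to be found in the camera images.
- knob_grip (a point): centre of the black cross-grip clamp knob, on its vertical axis, half-way up its four square-ended lobes. Lobes lie along this point's x and y axes (white mark on the -x one): 46 mm end to end, 16 mm wide, 24 mm high. Grip across two opposite lobe ends. Brass collar 19 mm and bridge top 22 mm below this point; hub under the lobes 26 mm across. The point turns and rises with the knob
- knob (a joint): knob angle in rad: 0 as clamped (its lower limit), growing anticlockwise seen from above = loosening. Seized over the first 0.4 rad: about 0.5 N m starts it, easing as it gives; then it turns freely (0.05 N m), stays where left and rises 1.6 mm a rad. Its stop lies between 2.0 and 2.8 rad, differs each time and must be felt. The screw clears the pin's dimple at about 1.3 rad
- collar: brass retaining collar round the screw, 32 mm across, fixed on the holder; inside, out of sight, it carries the slightly springy stop that ends the knob's travel. From first touch the torque climbs by 0.25 N m per 0.1 rad; it bears 16 mm from the axis, so 10 N there is about 0.15 N m on the knob, and over 25 N (0.38 N m) jams it. Origin on the screw's axis at bench level
- holder: steel bench-pin holder, fixed to the bench. Origin on the screw's axis at bench level; the pin comes out along its -x axis. Base plate 14 mm thick, 80 mm wide (y), x from -72 to +30 mm; grey bridge x from -25 to +25 mm, 80 mm wide, top at 56 mm. The slot under it is 43 mm wide and 17 mm high, its floor 14 mm up
- pin_grip (a point): place to hold the wooden bench pin: on its centre line, half-way up, at the start 22 mm above the bench, 90 mm in front (-x) of the screw's axis and 18 mm in front of the base plate. The pin is a flat bar 40 mm wide (y), 16 mm thick, about 0.09 kg; its x axis points to its tang, whose end lies 113 mm from here: drawn 48 mm it is out of the bridge. The solid part ends 14 mm to -x, then two prongs
- pin_mid (a point): middle of the bench pin (centre line, half-way up), 36 mm from pin_grip towards the tang; 12 mm above the bench when the pin lies flat on the mat. The pin is about 152 mm long and has 1.5 mm clearance each side in the slot
- pin: the bench pin; origin under its middle, on its underside; x axis towards the tang, z up (dimple side)
- mat: square cork mat, 170 mm by 170 mm, 4 mm thick, lying on the bench; origin at the centre of its underside
- gembox: small closed white plastic box, 52 x 42 x 16 mm, loose on the bench; origin at the centre of its underside. Leave alone
- pot: small open steel pot, 72 mm across, 70 mm high, loose; origin at the centre of its underside. Leave alone
- file: needle file with a wooden handle, 160 mm long, 14 mm high, lying loose along its x axis; origin at bench level, 100 mm from the handle's end. Leave alone
- screw: the clamp screw, which carries the knob. Origin on its axis at bench level, rising with the knob. Its 9 mm steel tip sits 2 mm deep in a 12 mm dimple in the pin's tang at the start
Not all that is in view belongs to the job. Of the things shaped like the pin, the wooden one is meant. Several things have the shape of the holder; the one meant has the colours described above.

How it is judged (in metres and radians):
On the way, in this order (a step that is already met when the one before it is completed fails the run):
1. the knob is broken loose, turned anticlockwise past 0.45 rad, the pin still in place (value of joint knob above 0.45 rad and distance of pin_mid from where it was at the start of the episode below 0.008 m), for 0.05 s.
2. the knob is wound out until it bears lightly on its stop, the pin still in place (contact force between screw and collar above 1 N and distance of pin_mid from where it was at the start of the episode below 0.008 m), for 0.05 s.
At the end, for the whole second after the job is handed in: the bench pin lies flat (within 0.1 rad, dimple upwards) and at rest on the cork mat, its middle within 60 mm of the mat's centre along each of the mat's sides, and the knob is still wound out (joint above 1.7 rad) (x of pin_mid in the frame of mat between -0.06 and 0.06 m and y of pin_mid in the frame of mat between -0.06 and 0.06 m and height (world z) of pin_mid below 0.016 m and angle between pin_mid's own z axis and vertical below 0.1 rad and linear speed of pin below 0.02 m/s and value of joint knob above 1.7 rad); the robot touches nothing.
It fails at once if the knob is jammed against its stop with more than 25 N (contact force between screw and collar above 25 N).
It fails at once if the pin is forced in the holder (more than 30 N between them) (contact force between pin and holder above 30 N).
It fails at once if the gem box, the pot or the file is moved more than 20 mm (distance of any of gembox, pot, file from where it was at the start of the episode above 0.02 m).
It also fails if it takes over 72 s, if anything falls off the work surface, if the arm or the gripper's body presses on something with over 40 N, if the wrist force passes 120 N, or if a joint passes its speed limit or range.

### The arm

A 6-joint arm with a two-finger parallel gripper is mounted at the origin on the work surface. World frame = base frame: x ahead of the robot, y to its left, z up, the work surface at z = 0. Lengths are in mm, angles in rad, forces in N, time in s.
With the tool pointing down it reaches from about 350 to 875 mm from the base axis. Payload 4.2 kg.
Tool frame: the origin (TCP) lies on the mounting face of the last link; the fingertips stand 173 mm ahead of it and the grasp point (between the pads) lies 155 mm ahead of it; z points along the fingers, y is the direction in which the jaws open and shut (so a half turn about z gives the same grasp; the last joint's range is limited). The gripper opens to 85 mm and grips with 20 to 120 N. Pads are 22 mm wide; open, the fingers measure 114 mm over their backs; the gripper's body (76 mm by 85 mm) begins 54 mm behind the grasp point. The pads swing forward as they close: fully open they stand 13 mm farther back than shut.
Start: joints at [-0.954, 0.385, 0.008, 0, -1.194, -0.259], TCP at [218.899, -585.392, 404.712] pointing down, gripper open.
Joint ranges: [-3.14, 3.14], [-1.21, 2.06], [-1.07, 1.41], [-3.16, 2.05], [-2.99, -0.16], [-3.1, 3.1]. Speed limits (rad/s): [2.79, 2.79, 3.14, 3.14, 3.14, 3.14].

### API

Orientations are given as a unit quaternion [x, y, z, w].
In Python, from bench import arm gives the robot as it stands. The module is installed in compiled form; this text tells all that it offers.
- The arm moves only by the tool play_rows, never from a script. Its argument "moves" is a list of rows, each a list of 3 entries, a list of its own where there are three numbers: the shift along the world's x, y, z in units of 30 cm (1.0 is 30 cm), then the turn about the world's z in units of 30 degrees (1.0 is 30 degrees), then the gripper's target within -1 to 1 (shut at 1, half-way at 0, fully open at -1). In form: [[[x, y, z], turn, jaw], ...]. A call has 1 to 12 rows; each row is the pose to reach, as a shift and turn from the pose measured when the call began; what a row does not reach only later rows make up. A row lasts 1/8 s, in which the tool goes at most 62.5 mm and 10.7 degrees, less where a joint would pass 70% of its speed; a pose out of reach is approached as far as the arm can. A call with a number of a shift or a turn outside -1 to 1 is refused whole. A call with a gripper value outside its range is refused whole. The fingers move at their own pace and stop on an object; the grip force is fixed at half the most. Time passes only in rows, so rows that repeat a pose let the fingers close. It gives the time, the measured TCP pose, the force and the opening at its end, in the units of the state.
- arm.read_state(): the state, without advancing time (a new reading comes with each control period).
- arm.get_image(name): name is "scene" or "top" or "wrist"; returns a dict with "pixels" (420x560x3 uint8, red, green, blue), "vfov" (degrees; the focal length in pixels is half the picture's height over the tangent of half this angle, whatever the lens; pixels are square), "cx", "cy" (the principal point, pixels), "xyz" and "rotation" of the camera in the world. Camera axes: x right, y up, looking along -z (the intrinsics and any distortion apply to the point x, -y, -z); pixel columns grow to the right and rows downward; lengths in mm; the calibration is good to about 2 mm. A picture is of the moment at which its call begins. There is no depth.
- arm.job_done(): hands the job in, once; it reports no verdict.
Trained networks look in a picture, given as the dict that the camera call returned (one of the last four; its "shot" number tells which), for a name from the list of things; names that differ only in an ending like _2 or _b are one class to them, and where a whole thing is asked for, a point or a joint stands for the part that bears it (a point fixed in the world has none). Each returns a list of dicts, best first, with "conf" (0 to 1); they miss things now and then, are a little off and sometimes report something else, mostly with a low value. They report only what shows in the picture. A call takes as long as a camera call. They do not tell look-alikes from the thing itself.
- arm.look_for(name, picture): "centre" ([x, y, z] in mm, in world coordinates, good to about 4 mm: the middle of the surface that is visible of it).
The state is a dict: "clock": time; "joints": joint angles; "joint_vel": joint speeds; "joint_efforts": joint torques, N m; "position": TCP position; "ee_rot": TCP orientation; "contact_force": force on the tool from outside, world axes, zero at the start; "wrist_torque": the same for the moment, N m; "gripper_width": finger opening in mm.
Only numpy, scipy, OpenCV 4.12 (cv2) and the standard library are available. Lean on these libraries where they do the work, as an engineer would, in place of code of your own. Each camera call takes 0.05 s, during which the arm holds its last target.

## Working session

There is one attempt and no reset: what is moved stays moved. The work goes in short steps, Python scripts to look and compute and a tool call to move; the robot and the scene stay as the last step left them, time stands still between calls to the robot, and variables do not carry over. Pictures are saved under pics/ and viewed, and the job is handed in when it is done.

Besides the shell and the picture viewer there is one more tool, called after "Emit:" as a command line: name --argument value ..., lists and objects as JSON in quotes. play_rows: Moves the arm, as the interface text tells. Shifts and turns lie within -1 to 1; 1 stands for 30 cm of shift or 30 degrees of turn. Its arguments: {"type":"object","properties":{"moves":{"type":"array"}},"required":["moves"]}

```bash
mkdir -p pics
cat > h.py <<'E'
from bench import arm
import numpy as np, cv2
def shot(n,f):
    p=arm.get_image(n); cv2.imwrite('pics/'+f,cv2.cvtColor(p['pixels'],cv2.COLOR_RGB2BGR)); return p
def f_of(p): return p['pixels'].shape[0]/2/np.tan(np.radians(p['vfov'])/2)
def Rm(p):
    R=np.array(p['rotation'],float)
    if R.size==4:
        from scipy.spatial.transform import Rotation as Q
        return Q.from_quat(R).as_matrix()
    return R.reshape(3,3)
def proj(p,X):
    c=Rm(p).T@(np.array(X,float)-np.array(p['xyz'])); f=f_of(p)
    return p['cx']+f*c[0]/-c[2], p['cy']+f*(-c[1])/-c[2]
def ray(p,u,v,z):
    f=f_of(p); d=Rm(p)@np.array([(u-p['cx'])/f,-(v-p['cy'])/f,-1]); o=np.array(p['xyz'])
    return o+d*(z-o[2])/d[2]
E
python3 - <<'E'
from h import *
for n in ('scene','top','wrist'):
    p=shot(n,n+'0.png'); print(n,{k:v for k,v in p.items() if k!='pixels'})
    if n!='wrist':
        for o in ('knob_grip','collar','holder','pin','pin_grip','mat','gembox','pot','file'):
            print(o,[(np.round(d['centre']).tolist(),round(d['conf'],2)) for d in arm.look_for(o,p)[:4]])
print(arm.read_state())
E
```

```text
scene {'vfov': 52.310948631473764, 'cx': 275.035949396114, 'cy': 212.5264206355138, 'xyz': array([1187.1378087 , -124.45094267,  775.89935138]), 'rotation': array([0.29668567, 0.20132222, 0.5384938 , 0.76254272]), 'shot': 1}
knob_grip [([664.0, 29.0, 91.0], 0.88), ([763.0, 433.0, 93.0], 0.76)]
collar []
holder [([674.0, 20.0, 51.0], 0.64), ([761.0, 420.0, 35.0], 0.59)]
pin [([349.0, -7.0, 16.0], 0.78), ([584.0, 19.0, 29.0], 0.76), ([844.0, -120.0, 17.0], 0.58)]
pin_grip [([846.0, -116.0, 13.0], 0.94), ([582.0, 20.0, 29.0], 0.93), ([349.0, -7.0, 15.0], 0.66)]
mat [([536.0, -272.0, 5.0], 0.76)]
gembox []
pot [([703.0, 219.0, 41.0], 0.83)]
file [([809.0, 16.0, 5.0], 0.61)]
top {'vfov': 57.85344011193965, 'cx': 273.52145554860806, 'cy': 214.81294277663443, 'xyz': array([451.49332037,  93.73789781, 946.15341483]), 'rotation': array([ 0.03741716, -0.06665443, -0.70064577,  0.70940302]), 'shot': 2}
knob_grip [([751.0, 436.0, 89.0], 0.77), ([656.0, 27.0, 90.0], 0.49)]
collar []
holder [([654.0, 38.0, 55.0], 0.8)]
pin [([830.0, -113.0, 14.0], 0.95), ([339.0, 0.0, 20.0], 0.89), ([584.0, 23.0, 
[... 546 characters left out ...]
lock': 1.05, 'joints': array([-9.54414197e-01,  3.84730393e-01,  7.88688590e-03, -5.50710307e-06,
       -1.19401976e+00, -2.58581287e-01]), 'joint_vel': array([-0.00070808, -0.00079151, -0.00126658, -0.00074739,  0.00162525,
        0.00094253]), 'joint_efforts': array([-3.74291430e-04, -3.92099476e+01,  1.88619107e+01,  4.19075087e+00,
       -3.81132668e-04, -1.98339755e-06]), 'position': array([ 218.89133422, -585.39519945,  404.68775112]), 'ee_rot': array([-1.77946655e-01,  9.84040135e-01,  3.14039993e-05, -1.18613197e-05]), 'contact_force': array([ 0.84055146,  0.03613349, -0.86232412]), 'wrist_torque': array([-0.00949305,  0.04722388, -0.01913496]), 'gripper_width': 85.19566781231988}
```

View pics/scene0.png

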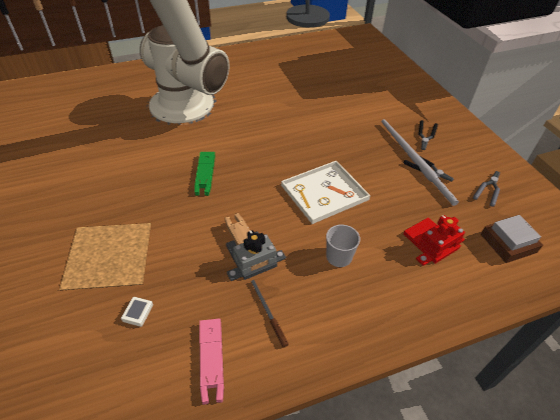

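View pics/top0.png

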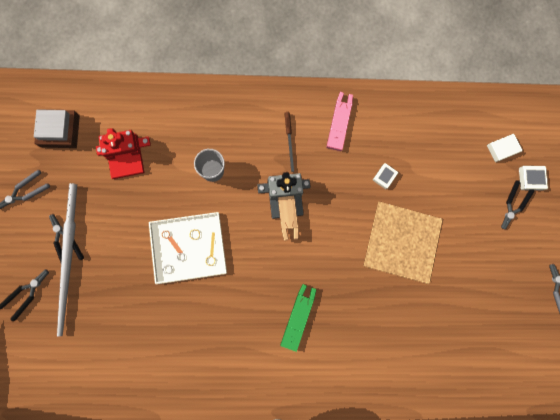

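Run:
```python
from h import *
import cv2
a=cv2.imread('pics/top0.png')[160:250,240:340]; b=cv2.imread('pics/scene0.png')[205:285,215:295]
cv2.imwrite('pics/c0.png',np.hstack([cv2.resize(a,(400,360),interpolation=2),cv2.resize(b,(360,360),interpolation=2)]))
from scipy.spatial.transform import Rotation as Q
s=arm.read_state(); R=Q.from_quat(s['ee_rot']).as_matrix(); print(R.round(3))
p=arm.get_image('wrist'); print(R.T@(p['xyz']-s['position']), (R.T@Rm(p)).round(3))
t=arm.get_image('top'); print(proj(t,[657,27,90]),proj(t,[714,217,28]),proj(t,[531,-271,4]))
print(ray(t,287,183,90),ray(t,403,242,4))
```

```text
[[-0.937 -0.35  -0.   ]
 [-0.35   0.937  0.   ]
 [ 0.     0.    -1.   ]]
[68.93449393  0.84903544 30.71196499] [[-0.     0.961  0.275]
 [ 1.     0.    -0.   ]
 [-0.     0.275 -0.961]]
(np.float64(287.5757455645476), np.float64(181.6051687366703)) (np.float64(209.15819670774266), np.float64(163.51385509696541)) (np.float64(402.6706876152656), np.float64(240.6041391345519))
[653.6712433   28.32138279  90.        ] [ 527.48997063 -271.69689167    4.        ]
```

View pics/c0.png

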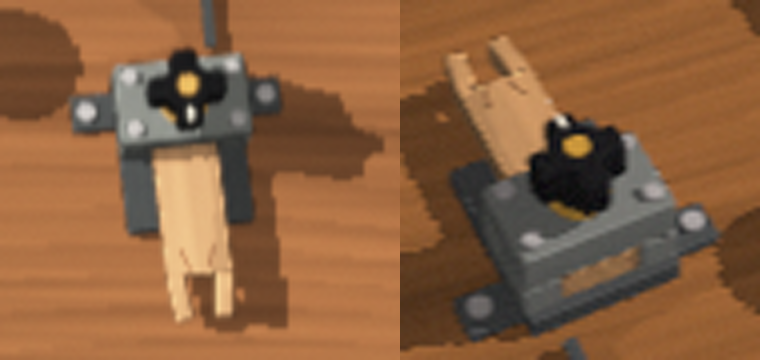

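Emit:
play_rows --moves '[[[0.3, 0.5, 0], -0.3, -1], [[0.7, 1.0, 0], -0.68, -1], [[0.7, 1.0, 0], -0.68, -1], [[0.7, 1.0, 0], -0.68, -1], [[0.7, 1.0, 0], -0.68, -1], [[0.7, 1.0, 0], -0.68, -1], [[0.7, 1.0, 0], -0.68, -1], [[0.7, 1.0, 0], -0.68, -1]]'

```text
clock: 2.15
position: [428.9, -285.3, 404.8]
ee_rot: [-0.001, 1.0, -0.0, -0.0]
contact_force: [0.1, -0.7, -0.4]
gripper_width: 85.9
```

Emit:
play_rows --moves '[[[0.3, 0.5, 0], 0, -1], [[0.73, 1.0, 0], 0, -1], [[0.73, 1.0, 0], 0, -1], [[0.73, 1.0, 0], 0, -1], [[0.73, 1.0, 0], 0, -1], [[0.73, 1.0, 0], 0, -1], [[0.73, 1.0, 0], 0, -1], [[0.73, 1.0, 0], 0, -1]]'

```text
clock: 3.15
position: [647.9, 13.3, 404.2]
ee_rot: [-0.0, 1.0, -0.0, -0.001]
contact_force: [-0.2, -0.1, 0.4]
gripper_width: 85.1
```

Run:
```python
from h import *
s=arm.read_state(); print(s['position'],s['joints'].round(3),s['wrist_torque'])
p=shot('wrist','w1.png')
for o in ('knob_grip','collar','holder','pin','pin_grip'):
    print(o,[(np.round(d['centre'],1).tolist(),round(d['conf'],2)) for d in arm.look_for(o,p)[:4]])
```

```text
[647.87033418  13.30283486 404.17996057] [ 0.27   0.425  0.069  0.    -1.217 -1.84 ] [-0.05078846  0.0377195   0.009329  ]
knob_grip [([530.3, -249.0, 4.6], 0.66), ([655.4, 25.7, 89.4], 0.61)]
collar []
holder [([651.0, 29.5, 53.3], 0.9), ([773.6, 384.5, 5.3], 0.86)]
pin [([827.2, -102.6, 13.2], 0.66), ([588.3, 24.2, 29.8], 0.64)]
pin_grip [([582.0, 23.7, 28.8], 0.85), ([828.2, -102.3, 11.9], 0.65)]
```

View pics/w1.png

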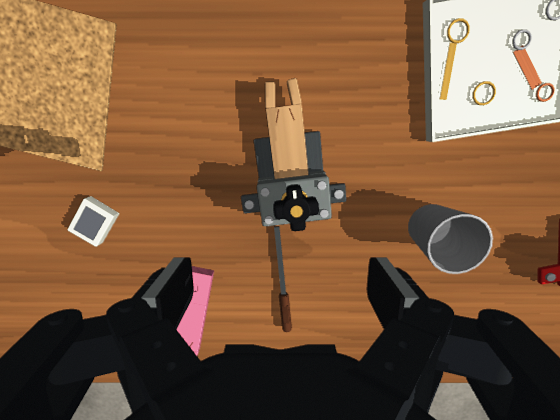

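Emit:
play_rows --moves '[[[0.0, 0.04, -0.15], 0, -1], [[0.0, 0.04, -0.28], 0, -1], [[0.0, 0.04, -0.28], 0, -1], [[0.0, 0.04, -0.28], 0, -1]]'

```text
clock: 3.95
position: [648.1, 25.4, 323.3]
ee_rot: [-0.001, 1.0, -0.0, 0.002]
contact_force: [1.2, 0.1, 0.5]
gripper_width: 85.3
```

Run:
```python
from h import *
s=arm.read_state(); print(s['position'],s['joints'].round(3),s['wrist_torque'])
p=shot('wrist','w2.png')
import pickle; pickle.dump(p,open('w2.pkl','wb'))
for o in ('knob_grip','holder','pin','pin_grip'):
    print(o,[(np.round(d['centre'],1).tolist(),round(d['conf'],2)) for d in arm.look_for(o,p)[:4]])
a=cv2.imread('pics/w2.png')[60:360,150:450]; cv2.imwrite('pics/w2c.png',cv2.resize(a,(600,600),interpolation=2))
```

```text
[648.0838009   25.38143735 323.28703829] [ 2.880e-01  4.860e-01 -4.300e-02  1.000e-03 -1.039e+00 -1.859e+00] [ 0.01110603  0.00255908 -0.01948781]
knob_grip [([657.9, 27.1, 89.3], 0.84)]
holder [([649.8, 30.4, 54.8], 0.67), ([710.1, 221.3, 47.5], 0.22)]
pin [([587.3, 23.4, 30.3], 0.94)]
pin_grip [([581.2, 23.8, 32.1], 0.63), ([793.6, -85.1, 11.6], 0.39), ([650.2, 29.4, 53.7], 0.26)]
```

View pics/w2c.png

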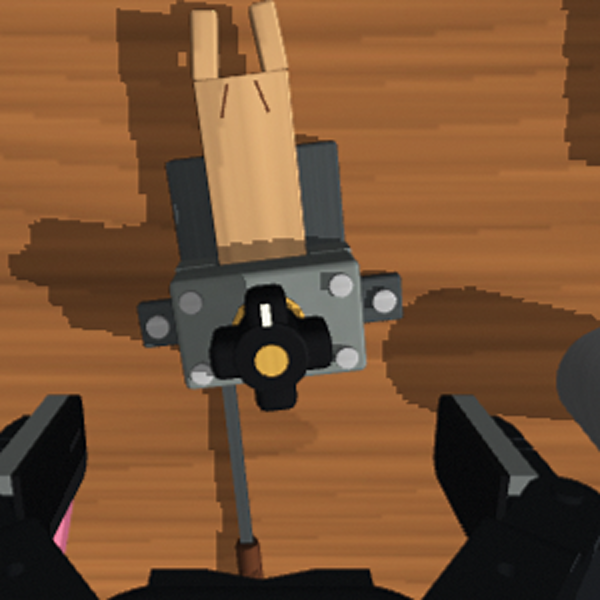

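Run:
```python
from h import *
import pickle; p=pickle.load(open('w2.pkl','rb'))
P=lambda u,v,z: ray(p,u/2+150,v/2+60,z)[:2].round(1)
print('cap',P(271,360,92),'lobes L,R,top,bot',P(213,352,90),P(330,340,90),P(265,287,90),P(277,407,90))
L,R,T,B=P(213,352,90),P(330,340,90),P(265,287,90),P(277,407,90)
print('knob c',(L+R)/2,(T+B)/2,'yaw', np.degrees(np.arctan2(*( (R-L)*[-1,1]))),np.degrees(np.arctan2(*(B-T)[::-1])), np.linalg.norm(R-L),np.linalg.norm(B-T))
c=[P(175,283,56),P(358,262,56),P(187,388,56),P(366,368,56)]; print('bridge',c,np.mean(c,0))
for a,b in ((0,1),(2,3)): d=c[b]-c[a]; print(np.degrees(np.arctan2(-d[0],d[1])),np.linalg.norm(d))
for a,b in ((0,2),(1,3)): d=c[b]-c[a]; print(np.degrees(np.arctan2(d[1],d[0])),np.linalg.norm(d))
for z in (30,):
  e=[P(197,80,z),P(217,262,z),P(288,70,z),P(303,255,z)]; print('pin',e)
  for i in (0,2): d=e[i+1]-e[i]; print(np.degrees(np.arctan2(d[1],d[0])))
  print((e[0]+e[2])/2,(e[1]+e[3])/2)
```

```text
cap [660.   30.7] lobes L,R,top,bot [657.7   9.5] [653.   52.2] [633.   28.5] [679.8  33.2]
knob c [655.35  30.85] [656.4   30.85] yaw 6.2812757980240015 5.734835056727134 42.957886353963 47.03541219124157
bridge [array([640.4,  -8.4]), array([631.4,  66.9]), array([687.7,  -5. ]), array([678.2,  72.6])] [659.425  31.525]
6.8157683339489274 75.83594134709479
6.979572829447294 78.17934509830586
4.111441198078783 47.422041288835366
6.9441305109932125 47.14583756812478
pin [array([5.595e+02, 3.000e-01]), array([637.3,   7.2]), array([555.5,  38.3]), array([634. ,  46.3])]
5.068241582983164
5.818970901394578
[557.5  19.3] [635.65  26.75]
```

Emit:
play_rows --moves '[[[0.031, 0.017, -0.1], 0.2, -1], [[0.031, 0.017, -0.2], 0.2, -1], [[0.031, 0.017, -0.29], 0.2, -1], [[0.031, 0.017, -0.29], 0.2, -1], [[0.031, 0.017, -0.29], 0.2, -1]]'

```text
clock: 4.82
position: [657.6, 30.7, 237.5]
ee_rot: [-0.053, 0.999, 0.0, 0.003]
contact_force: [0.2, 0.1, -0.5]
gripper_width: 84.8
```

Run:
```python
from h import *
s=arm.read_state(); print(s['position'],s['joints'].round(3),s['contact_force'],s['wrist_torque'])
p=shot('wrist','w3.png')
p=shot('scene','s3.png'); a=cv2.imread('pics/s3.png')[150:300,170:370]; cv2.imwrite('pics/s3c.png',cv2.resize(a,(800,600),interpolation=2))
```

```text
[657.6138901   30.74531076 237.51953826] [ 2.920e-01  5.870e-01 -1.050e-01  1.000e-03 -8.730e-01 -1.757e+00] [ 0.16736593  0.14933398 -0.47193072] [-0.02260087  0.05214126  0.0079764 ]
```

View pics/w3.png

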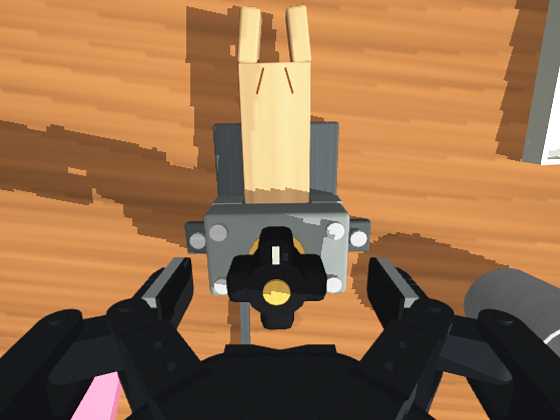

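View pics/s3c.png

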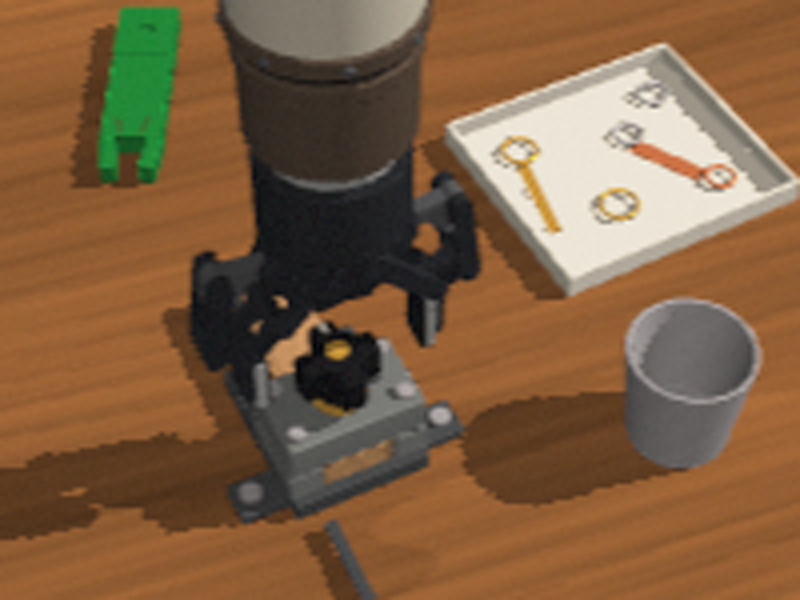

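Emit:
play_rows --moves '[[[0, 0, 0], 0, 0.2], [[0, 0, 0], 0, 0.5], [[0, 0, 0], 0, 1], [[0, 0, 0], 0, 1], [[0, 0, 0], 0, 1], [[0, 0, 0], 0, 1]]'

```text
clock: 5.68
position: [657.9, 29.9, 239.4]
ee_rot: [-0.053, 0.999, 0.0, 0.004]
contact_force: [-1.4, -4.8, 6.0]
gripper_width: 44.4
```

```bash
cat > st.py <<'E'
from h import *
s=arm.read_state(); e=s['ee_rot']
print(s['clock'],s['position'].round(1),'yaw',round(np.degrees(np.arctan2(*( (lambda R:(-R[0,1],R[1,1]))(__import__('scipy.spatial.transform').spatial.transform.Rotation.from_quat(e).as_matrix())))),2),'q6',s['joints'][5].round(3),'F',s['contact_force'].round(1),'T',s['wrist_torque'].round(3),'w',round(s['gripper_width'],1))
E
python3 st.py
```

```text
5.675 [657.9  29.9 239.4] yaw 6.1 q6 -1.757 F [-1.4 -4.8  6. ] T [-1.027  0.208  0.105] w 44.4
```

Emit:
play_rows --moves '[[[0, 0, 0], 0.2, 1], [[0, 0, 0], 0.4, 1], [[0, 0, 0], 0.6, 1], [[0, 0, 0], 0.8, 1], [[0, 0, 0.003], 1.0, 1], [[0, 0, 0.003], 1.0, 1], [[0, 0, 0.003], 1.0, 1]]'

```text
clock: 6.55
position: [657.8, 28.6, 240.4]
ee_rot: [-0.31, 0.951, 0.001, 0.003]
contact_force: [0.6, -6.0, -0.6]
gripper_width: 45.0
```

```bash
python3 st.py
```

```text
6.55 [657.8  28.6 240.4] yaw 36.06 q6 -1.228 F [ 0.6 -6.  -0.6] T [-1.045 -0.195  0.142] w 45.0
```

Run:
```python
from h import *
p=shot('wrist','w4.png')
p=shot('top','t4.png');
```

```text
(no output)
```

View pics/w4.png

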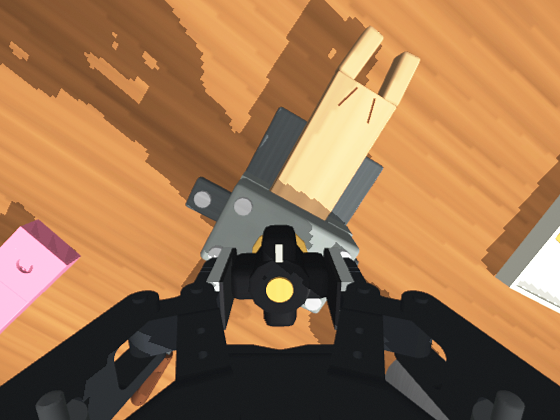

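Emit:
play_rows --moves '[[[0, 0, 0.001], 0.25, 1], [[0, 0, 0.002], 0.5, 1], [[0, 0, 0.003], 0.75, 1], [[0, 0, 0.003], 1.0, 1], [[0, 0, 0.003], 1.0, 1], [[0, 0, 0.003], 1.0, 1]]'

```text
clock: 7.4
position: [658.1, 28.4, 241.3]
ee_rot: [-0.544, 0.839, 0.001, 0.003]
contact_force: [2.4, -2.2, -1.1]
gripper_width: 44.7
```

```bash
python3 st.py
```

```text
7.4 [658.1  28.4 241.3] yaw 65.93 q6 -0.704 F [ 2.4 -2.2 -1.1] T [-0.661 -0.405  0.004] w 44.7
```

Emit:
play_rows --moves '[[[0, 0, 0.001], 0.25, 1], [[0, 0, 0.002], 0.5, 1], [[0, 0, 0.003], 0.75, 1], [[0, 0, 0.003], 1.0, 1], [[0, 0, 0.003], 1.0, 1], [[0, 0, 0.003], 1.0, 1]]'

```text
clock: 8.15
position: [658.5, 28.2, 242.1]
ee_rot: [0.742, -0.671, -0.002, -0.003]
contact_force: [3.3, -3.4, -1.9]
gripper_width: 44.7
```

```bash
python3 st.py
```

```text
8.15 [658.5  28.2 242.1] yaw 95.75 q6 -0.181 F [ 3.3 -3.4 -1.9] T [-1.023 -0.785  0.016] w 44.7
```

Emit:
play_rows --moves '[[[0, 0, 0.001], 0.25, 1], [[0, 0, 0.001], 0.5, 1], [[0, 0, 0.001], 0.5, 1], [[0, 0, 0.001], 0.5, 1]]'

```text
clock: 8.65
position: [658.8, 28.1, 242.5]
ee_rot: [0.822, -0.569, -0.002, -0.003]
contact_force: [3.2, -4.0, -1.6]
gripper_width: 44.6
```

```bash
python3 st.py; python3 -c "
from h import *
for i in range(3):
    arm.get_image('top'); s=arm.read_state(); print(s['wrist_torque'],s['contact_force'])"
```

```text
8.65 [658.8  28.1 242.5] yaw 110.58 q6 0.078 F [ 3.2 -4.  -1.6] T [-1.136 -0.731 -0.089] w 44.6
[-1.16706242 -0.77023531  0.02276927] [ 4.18876089 -2.73325229 -1.49202666]
[-1.25671977 -0.70274079 -0.07726921] [ 4.03061471 -3.18926156 -0.94593036]
[-1.10349495 -0.72249287 -0.09187874] [ 4.09722551 -3.2148273  -1.05209492]
```

```bash
cat > av.py <<'E'
from h import *
T=[];J=[];V=[]
for i in range(8):
    arm.get_image('top'); s=arm.read_state(); T.append(s['wrist_torque'][2]);J.append(s['joint_efforts'][5]);V.append(s['joints'][5]+s['joints'][0])
print('t',round(s['clock'],2),'Tz',np.mean(T).round(3),'+-',(np.std(T)/8**.5).round(3),'J6',np.mean(J).round(4),'+-',np.std(J).round(4),'yaw',np.degrees(np.mean(V)+np.pi/2).round(2),s['position'].round(1),s['contact_force'].round(1))
E
python3 av.py
```

```text
t 9.2 Tz -0.044 +- 0.013 J6 0.046 +- 0.0001 yaw 110.89 [658.8  28.  242.5] [ 4.8 -3.1 -0.3]
```

Emit:
play_rows --moves '[[[0, 0, 0], 0.1, 1], [[0, 0, 0], 0.1, 1], [[0, 0, 0], 0.1, 1]]'

```text
clock: 9.57
position: [658.8, 28.0, 242.6]
ee_rot: [0.836, -0.548, -0.002, -0.003]
contact_force: [3.7, -2.7, -1.2]
gripper_width: 44.7
```

```bash
python3 av.py
```

```text
t 9.97 Tz -0.037 +- 0.011 J6 0.043 +- 0.004 yaw 113.85 [658.8  28.  242.6] [ 4.2 -2.8  0.1]
```

Create j.py:
```python
from h import *
s=arm.read_state(); print('t',round(s['clock'],2),'J6',s['joint_efforts'][5].round(4),'Tz',s['wrist_torque'][2].round(3),'knob rad',(s['joints'][5]+s['joints'][0]+np.pi/2-np.radians(6.1)).round(3),s['position'].round(1),s['contact_force'].round(1))
```

```text
(no output)
```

Emit:
play_rows --moves '[[[0, 0, 0.001], 0.1, 1], [[0, 0, 0.001], 0.2, 1], [[0, 0, 0.001], 0.2, 1], [[0, 0, 0.001], 0.2, 1]]'

```text
clock: 10.48
position: [658.9, 28.0, 242.8]
ee_rot: [0.864, -0.503, -0.002, -0.003]
contact_force: [3.8, -2.5, -0.7]
gripper_width: 44.6
```

```bash
python3 j.py
```

```text
t 10.47 J6 -0.0323 Tz 0.005 knob rad 1.986 [658.9  28.  242.8] [ 3.8 -2.5 -0.7]
```

Emit:
play_rows --moves '[[[0, 0, 0], 0.1, 1], [[0, 0, 0], 0.1, 1], [[0, 0, 0], 0.1, 1]]'

```text
clock: 10.85
position: [658.9, 28.0, 242.8]
ee_rot: [0.877, -0.481, -0.002, -0.003]
contact_force: [3.9, -3.2, 0.4]
gripper_width: 44.7
```

```bash
python3 j.py
```

```text
t 10.85 J6 -0.0255 Tz -0.02 knob rad 2.038 [658.9  28.  242.8] [ 3.9 -3.2  0.4]
```

Emit:
play_rows --moves '[[[0, 0, 0], 0.1, 1], [[0, 0, 0], 0.1, 1], [[0, 0, 0], 0.1, 1]]'

```text
clock: 11.22
position: [659.0, 28.0, 242.9]
ee_rot: [0.889, -0.458, -0.002, -0.003]
contact_force: [4.5, -3.3, -0.4]
gripper_width: 44.5
```

```bash
python3 j.py
```

```text
t 11.22 J6 -0.0181 Tz -0.111 knob rad 2.089 [659.   28.  242.9] [ 4.5 -3.3 -0.4]
```

Emit:
play_rows --moves '[[[0, 0, 0.001], 0.1, 1], [[0, 0, 0.001], 0.1, 1], [[0, 0, 0.001], 0.1, 1]]'

```text
clock: 11.6
position: [659.1, 28.0, 243.0]
ee_rot: [0.901, -0.435, -0.002, -0.003]
contact_force: [3.6, -2.4, -1.1]
gripper_width: 45.2
```

```bash
python3 j.py
```

```text
t 11.6 J6 -0.0319 Tz 0.005 knob rad 2.141 [659.1  28.  243. ] [ 3.6 -2.4 -1.1]
```

Emit:
play_rows --moves '[[[0, 0, 0], 0.1, 1], [[0, 0, 0], 0.1, 1], [[0, 0, 0], 0.1, 1]]'

```text
clock: 11.98
position: [659.1, 28.0, 243.1]
ee_rot: [0.911, -0.412, -0.002, -0.003]
contact_force: [3.4, -3.4, 1.0]
gripper_width: 44.7
```

```bash
python3 j.py
```

```text
t 11.97 J6 -0.0302 Tz -0.044 knob rad 2.192 [659.1  28.  243.1] [ 3.4 -3.4  1. ]
```

Emit:
play_rows --moves '[[[0, 0, 0], 0.1, 1], [[0, 0, 0], 0.1, 1], [[0, 0, 0], 0.1, 1]]'

```text
clock: 12.35
position: [659.1, 27.9, 243.1]
ee_rot: [0.922, -0.388, -0.002, -0.003]
contact_force: [3.1, -2.7, 0.5]
gripper_width: 44.8
```

```bash
python3 j.py
```

```text
t 12.35 J6 -0.0306 Tz -0.025 knob rad 2.243 [659.1  27.9 243.1] [ 3.1 -2.7  0.5]
```

Emit:
play_rows --moves '[[[0, 0, 0.001], 0.1, 1], [[0, 0, 0.001], 0.1, 1], [[0, 0, 0.001], 0.1, 1]]'

```text
clock: 12.72
position: [659.2, 28.0, 243.2]
ee_rot: [0.931, -0.365, -0.002, -0.003]
contact_force: [4.4, -3.1, -0.4]
gripper_width: 44.7
```

```bash
python3 j.py
```

```text
t 12.72 J6 -0.0317 Tz 0.054 knob rad 2.294 [659.2  28.  243.2] [ 4.4 -3.1 -0.4]
```

Emit:
play_rows --moves '[[[0, 0, 0], 0.1, 1], [[0, 0, 0], 0.1, 1], [[0, 0, 0], 0.1, 1]]'

```text
clock: 13.1
position: [659.2, 28.0, 243.3]
ee_rot: [0.94, -0.341, -0.002, -0.003]
contact_force: [3.8, -3.1, 1.1]
gripper_width: 45.2
```

```bash
python3 j.py
```

```text
t 13.1 J6 -0.0304 Tz 0.05 knob rad 2.344 [659.2  28.  243.3] [ 3.8 -3.1  1.1]
```

Emit:
play_rows --moves '[[[0, 0, 0], 0.1, 1], [[0, 0, 0], 0.1, 1], [[0, 0, 0], 0.1, 1]]'

```text
clock: 13.48
position: [659.3, 28.0, 243.4]
ee_rot: [0.948, -0.317, -0.002, -0.003]
contact_force: [3.6, -2.1, -0.2]
gripper_width: 44.8
```

```bash
python3 j.py
```

```text
t 13.47 J6 -0.0198 Tz -0.003 knob rad 2.395 [659.3  28.  243.4] [ 3.6 -2.1 -0.2]
```

Emit:
play_rows --moves '[[[0, 0, 0.001], 0.1, 1], [[0, 0, 0.001], 0.1, 1], [[0, 0, 0.001], 0.1, 1]]'

```text
clock: 13.85
position: [659.3, 28.0, 243.5]
ee_rot: [0.956, -0.293, -0.002, -0.002]
contact_force: [4.5, -3.6, 0.1]
gripper_width: 44.5
```

```bash
python3 j.py
```

```text
t 13.85 J6 -0.0316 Tz 0.005 knob rad 2.445 [659.3  28.  243.5] [ 4.5 -3.6  0.1]
```

Emit:
play_rows --moves '[[[0, 0, 0], 0.1, 1], [[0, 0, 0], 0.1, 1], [[0, 0, 0], 0.1, 1]]'

```text
clock: 14.22
position: [659.4, 28.0, 243.5]
ee_rot: [0.963, -0.269, -0.002, -0.002]
contact_force: [3.7, -3.2, 0.0]
gripper_width: 44.8
```

```bash
python3 j.py
```

```text
t 14.22 J6 -0.0309 Tz 0.013 knob rad 2.496 [659.4  28.  243.5] [ 3.7 -3.2  0. ]
```

Emit:
play_rows --moves '[[[0, 0, 0], 0.1, 1], [[0, 0, 0], 0.1, 1], [[0, 0, 0], 0.1, 1]]'

```text
clock: 14.6
position: [659.4, 28.0, 243.6]
ee_rot: [0.97, -0.244, -0.002, -0.002]
contact_force: [3.8, -3.9, 0.5]
gripper_width: 44.6
```

```bash
python3 j.py
```

```text
t 14.6 J6 -0.0129 Tz -0.003 knob rad 2.547 [659.4  28.  243.6] [ 3.8 -3.9  0.5]
```

Emit:
play_rows --moves '[[[0, 0, 0.001], 0.1, 1], [[0, 0, 0.001], 0.1, 1], [[0, 0, 0.001], 0.1, 1]]'

```text
clock: 14.98
position: [659.4, 28.0, 243.7]
ee_rot: [0.976, -0.219, -0.002, -0.002]
contact_force: [4.6, -2.8, -0.4]
gripper_width: 44.9
```

```bash
python3 j.py
```

```text
t 14.97 J6 -0.0314 Tz 0.062 knob rad 2.598 [659.4  28.  243.7] [ 4.6 -2.8 -0.4]
```

```bash
python3 -c "
from h import *
shot('wrist','w5.png')"
```

```text
(no output)
```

View pics/w5.png

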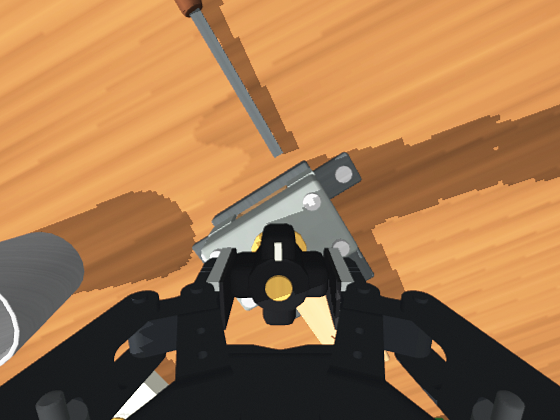

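The knob is still square in the jaws (mark up at 278,250), so it has turned with the gripper. Carry on.

Emit:
play_rows --moves '[[[0, 0, 0], 0.1, 1], [[0, 0, 0], 0.1, 1], [[0, 0, 0], 0.1, 1]]'

```text
clock: 15.4
position: [659.5, 28.0, 243.8]
ee_rot: [0.981, -0.194, -0.001, -0.002]
contact_force: [4.7, -3.2, 0.4]
gripper_width: 45.1
```

```bash
python3 j.py
```

```text
t 15.4 J6 -0.0223 Tz -0.008 knob rad 2.649 [659.5  28.  243.8] [ 4.7 -3.2  0.4]
```

Emit:
play_rows --moves '[[[0, 0, 0], 0.1, 1], [[0, 0, 0], 0.1, 1], [[0, 0, 0], 0.1, 1]]'

```text
clock: 15.78
position: [659.5, 28.1, 243.8]
ee_rot: [0.986, -0.169, -0.001, -0.002]
contact_force: [4.4, -2.8, -0.0]
gripper_width: 44.5
```

```bash
python3 j.py
```

```text
t 15.78 J6 0.0345 Tz -0.01 knob rad 2.7 [659.5  28.1 243.8] [ 4.4 -2.8 -0. ]
```

Emit:
play_rows --moves '[[[0, 0, 0], 0.05, 1], [[0, 0, 0], 0.05, 1], [[0, 0, 0], 0.05, 1]]'

```text
clock: 16.15
position: [659.5, 28.1, 243.9]
ee_rot: [0.988, -0.156, -0.002, -0.002]
contact_force: [3.2, -2.7, 1.2]
gripper_width: 44.5
```

```bash
python3 j.py
```

```text
t 16.15 J6 0.0404 Tz -0.036 knob rad 2.726 [659.5  28.1 243.9] [ 3.2 -2.7  1.2]
```

Emit:
play_rows --moves '[[[0, 0, 0], 0.05, 1], [[0, 0, 0], 0.05, 1], [[0, 0, 0], 0.05, 1]]'

```text
clock: 16.52
position: [659.5, 28.1, 243.9]
ee_rot: [0.99, -0.143, -0.002, -0.002]
contact_force: [3.3, -3.1, 1.4]
gripper_width: 44.8
```

```bash
python3 av.py
```

```text
t 16.93 Tz -0.093 +- 0.011 J6 0.0731 +- 0.0001 yaw 163.8 [659.5  28.1 243.9] [ 3.1 -3.   1.1]
```

Emit:
play_rows --moves '[[[0, 0, 0], 0.05, 1], [[0, 0, 0], 0.05, 1], [[0, 0, 0], 0.05, 1]]'

```text
clock: 17.3
position: [659.4, 28.1, 243.9]
ee_rot: [0.992, -0.13, -0.002, -0.002]
contact_force: [2.3, -2.1, 1.4]
gripper_width: 45.0
```

```bash
python3 av.py
```

```text
t 17.7 Tz -0.118 +- 0.004 J6 0.1094 +- 0.0002 yaw 165.3 [659.4  28.1 243.9] [ 3.  -2.5  2.4]
```

Emit:
play_rows --moves '[[[0, 0, 0], 0, 0.3], [[0, 0, 0], 0, -0.5], [[0, 0, 0], 0, -1], [[0, 0, 0], 0, -1], [[0, 0, 0.1], 0, -1], [[0, 0, 0.3], 0, -1], [[-0.2, -0.02, 0.3], 0.2, -1], [[-0.3, -0.03, 0.3], 0.5, -1], [[-0.3, -0.03, 0.3], 0.69, -1], [[-0.3, -0.03, 0.3], 0.69, -1], [[-0.3, -0.03, 0.3], 0.69, -1]]'

```text
clock: 19.08
position: [569.7, 19.2, 333.8]
ee_rot: [0.999, 0.049, -0.002, -0.002]
contact_force: [0.1, 0.9, 0.2]
gripper_width: 85.1
```

Run:
```python
from h import *
import pickle
exec(open('st.py').read().split('\n',1)[1])
p=shot('wrist','w6.png'); pickle.dump(p,open('w6.pkl','wb'))
a=cv2.imread('pics/w6.png'); cv2.imwrite('pics/w6c.png',cv2.resize(a,(800,600),interpolation=2))
for o in ('pin_grip','knob_grip'): print(o,[(np.round(d['centre'],1).tolist(),round(d['conf'],2)) for d in arm.look_for(o,p)[:4]])
```

```text
19.075 [569.7  19.2 333.8] yaw -174.33 q6 1.356 F [0.1 0.9 0.2] T [-0.034  0.019  0.028] w 85.1
pin_grip [([586.6, 23.2, 32.7], 0.71), ([407.0, -17.9, 11.2], 0.61)]
knob_grip [([660.5, 27.3, 94.1], 0.89), ([590.0, 27.0, 33.6], 0.63), ([659.7, 32.9, 95.1], 0.57)]
```

View pics/w6c.png

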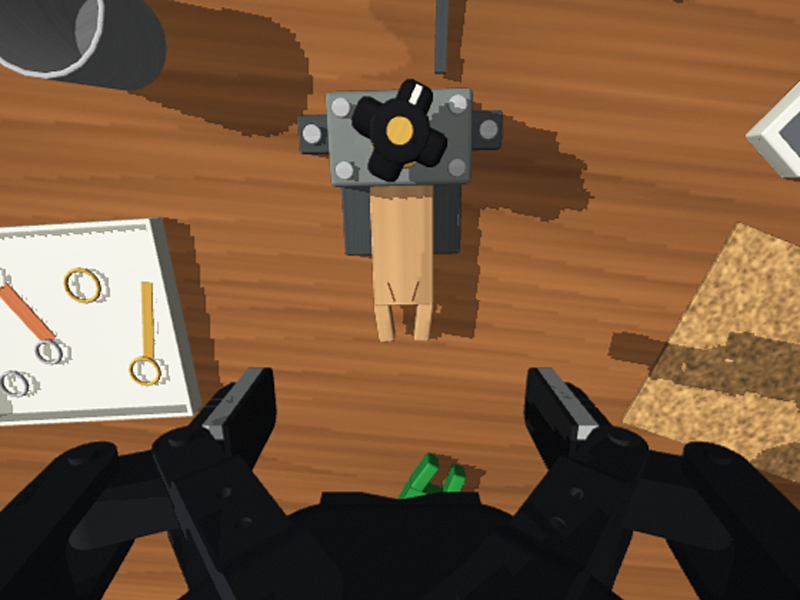

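Run:
```python
from h import *
import pickle; p=pickle.load(open('w6.pkl','rb'))
P=lambda u,v,z: ray(p,u*.7,v*.7,z)[:2].round(1)
print(P(370,195,30),P(433,195,30),P(373,303,30),P(432,303,30))
a,b=P(401.5,195,30),P(402.5,303,30); print(a,b,np.degrees(np.arctan2(*(a-b)[::-1])))
e=np.array([-89.5,-9.4]); print('knob',P(400,130,96))
u=np.array([np.cos(np.radians(5.7)),np.sin(np.radians(5.7))]); print('grip from end',b+14*u)
s=arm.read_state(); from scipy.spatial.transform import Rotation as Q
print('grasp pt at 155', s['position']+Q.from_quat(s['ee_rot']).as_matrix()@[0,0,155])
```

```text
[626.9  46.1] [630.8   6.7] [556.4  38.4] [560.4  -1.2]
[628.8  26.4] [558.4  18.6] 6.322325896937001
knob [660.   30.2]
grip from end [572.33077798  19.9904765 ]
grasp pt at 155 [569.01498045  19.7193676  178.57029353]
```

Emit:
play_rows --moves '[[[0.003, 0, -0.15], 0.017, -1], [[0.003, 0, -0.3], 0.017, -1], [[0.003, 0, -0.42], 0.017, -1], [[0.003, 0, -0.48], 0.017, -1], [[0.003, 0, -0.517], 0.017, -1], [[0.003, 0, -0.517], 0.017, -1], [[0.003, 0, -0.517], 0.017, -1]]'

```text
clock: 20.1
position: [571.1, 19.3, 179.3]
ee_rot: [0.999, 0.054, -0.001, -0.002]
contact_force: [0.3, 0.3, 0.2]
gripper_width: 85.4
```

```bash
python3 st.py; python3 -c "
from h import *
shot('wrist','w7.png')"
```

```text
20.1 [571.1  19.3 179.3] yaw -173.77 q6 1.369 F [0.3 0.3 0.2] T [-0.034 -0.034 -0.012] w 85.4
```

View pics/w7.png

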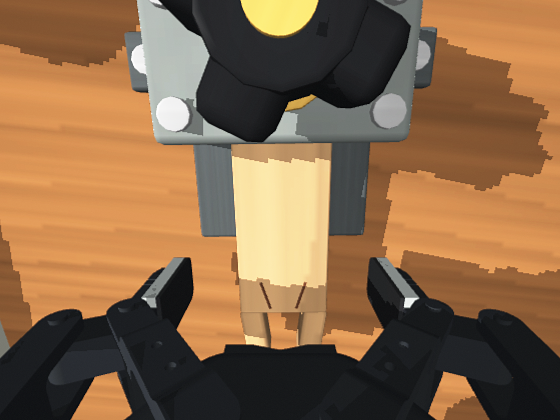

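Emit:
play_rows --moves '[[[0, -0.003, -0.002], 0, -0.5], [[0, -0.003, -0.002], 0, 0], [[0, -0.003, -0.002], 0, 0.2], [[0, -0.003, -0.002], 0, 0.5], [[0, -0.003, -0.002], 0, 1], [[0, -0.003, -0.002], 0, 1], [[0, -0.003, -0.002], 0, 1]]'

```text
clock: 21.02
position: [571.1, 18.4, 179.5]
ee_rot: [0.999, 0.054, -0.001, -0.002]
contact_force: [-1.3, -0.9, 4.9]
gripper_width: 38.9
```

```bash
python3 st.py
```

```text
21.025 [571.1  18.4 179.5] yaw -173.76 q6 1.371 F [-1.3 -0.9  4.9] T [0.021 0.482 0.045] w 38.9
```

Emit:
play_rows --moves '[[[-0.01, -0.001, 0.001], 0, 1], [[-0.02, -0.002, 0.001], 0, 1], [[-0.03, -0.003, 0.001], 0, 1], [[-0.03, -0.003, 0.001], 0, 1]]'

```text
clock: 21.52
position: [561.7, 17.5, 179.6]
ee_rot: [0.999, 0.054, -0.002, -0.002]
contact_force: [-1.3, -0.2, 0.8]
gripper_width: 39.0
```

```bash
python3 st.py
```

```text
21.525 [561.7  17.5 179.6] yaw -173.77 q6 1.368 F [-1.3 -0.2  0.8] T [ 0.121  0.217 -0.025] w 39.0
```

Emit:
play_rows --moves '[[[-0.03, -0.0033, 0], 0, 1], [[-0.07, -0.0076, 0], 0, 1], [[-0.12, -0.013, 0], 0, 1], [[-0.16, -0.0174, 0], 0, 1], [[-0.2, -0.0217, 0], 0, 1], [[-0.2, -0.0217, 0], 0, 1], [[-0.2, -0.0217, 0], 0, 1]]'

```text
clock: 22.4
position: [501.9, 11.0, 179.7]
ee_rot: [0.999, 0.054, -0.001, -0.002]
contact_force: [1.1, 0.5, -0.7]
gripper_width: 38.8
```

```bash
python3 st.py; python3 -c "
from h import *
shot('wrist','w8.png'); p=shot('top','t8.png'); print([d for d in arm.look_for('mat',p)])"
```

```text
22.4 [501.9  11.  179.7] yaw -173.75 q6 1.343 F [ 1.1  0.5 -0.7] T [ 0.005 -0.015  0.029] w 38.8
[{'centre': [526.5, -271.7, 7.4], 'conf': 0.81}]
```

View pics/w8.png

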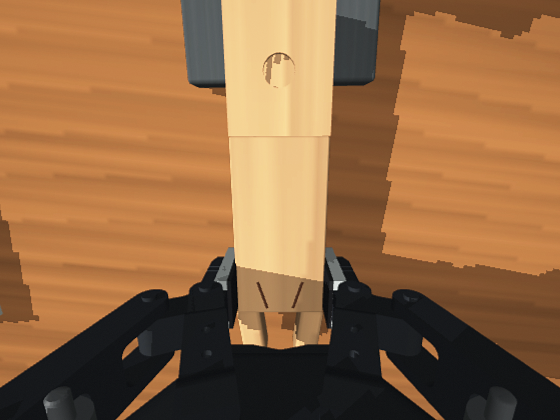

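View pics/t8.png

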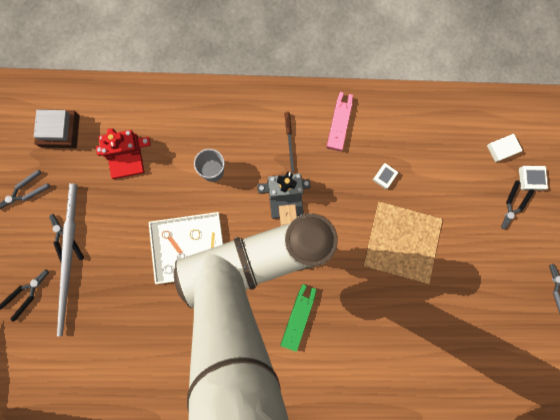

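Emit:
play_rows --moves '[[[-0.02, 0, 0.1], 0, 1], [[-0.03, 0, 0.25], 0, 1], [[-0.03, -0.15, 0.25], 0, 1], [[-0.03, -0.33, 0.25], 0, 1], [[-0.03, -0.5, 0.25], 0, 1], [[-0.03, -0.65, 0.25], 0, 1], [[-0.03, -0.8, 0.2], 0, 1], [[-0.03, -0.953, 0.15], 0, 1], [[-0.03, -0.953, 0.1], 0, 1], [[-0.03, -0.953, 0.1], 0, 1], [[-0.03, -0.953, 0.1], 0, 1]]'

```text
clock: 23.92
position: [493.4, -274.0, 209.9]
ee_rot: [0.998, 0.055, -0.001, -0.002]
contact_force: [0.1, -0.1, -1.7]
gripper_width: 38.6
```

```bash
python3 st.py; python3 -c "
from h import *
shot('wrist','w9.png'); p=shot('scene','s9.png')"
```

```text
23.925 [ 493.4 -274.   209.9] yaw -173.67 q6 1.905 F [ 0.1 -0.1 -1.7] T [-0.02  -0.017  0.005] w 38.6
```

View pics/w9.png

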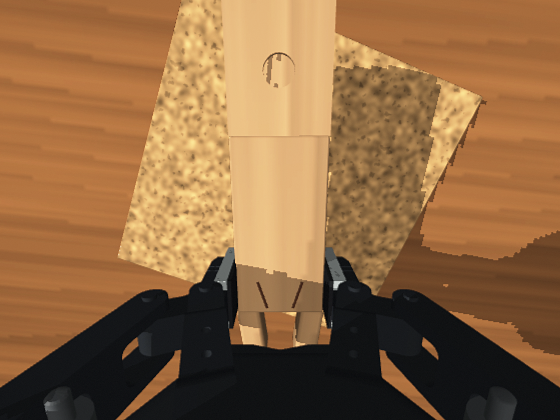

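View pics/s9.png

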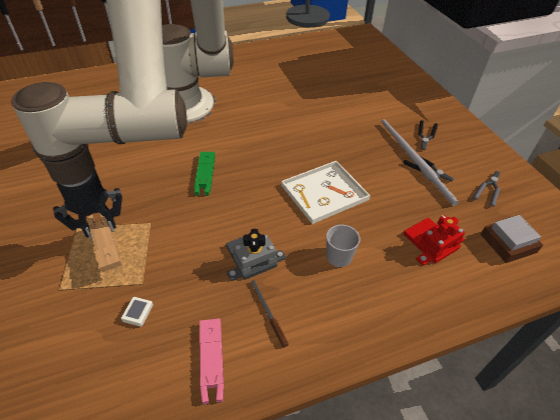

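Emit:
play_rows --moves '[[[0, 0, -0.06], 0, 1], [[0, 0, -0.1], 0, 1], [[0, 0, -0.12], 0, 1], [[0, 0, -0.12], 0, 1], [[0, 0, -0.12], 0, 1]]'

```text
clock: 24.65
position: [493.5, -273.4, 176.3]
ee_rot: [0.998, 0.056, -0.001, -0.002]
contact_force: [-4.0, 4.6, 10.4]
gripper_width: 38.8
```

```bash
python3 st.py
```

```text
24.65 [ 493.5 -273.4  176.3] yaw -173.62 q6 1.906 F [-4.   4.6 10.4] T [ 1.132  1.121 -0.151] w 38.8
```

Emit:
play_rows --moves '[[[0, 0, -0.005], 0, 1], [[0, 0, -0.01], 0, 1], [[0, 0, -0.01], 0, 1]]'

```text
clock: 25.02
position: [493.5, -273.2, 176.1]
ee_rot: [0.998, 0.056, -0.001, -0.001]
contact_force: [-5.7, 3.9, 15.4]
gripper_width: 38.8
```

```bash
python3 st.py
```

```text
25.025 [ 493.5 -273.2  176.1] yaw -173.55 q6 1.905 F [-5.7  3.9 15.4] T [ 0.725  1.539 -0.115] w 38.8
```

Emit:
play_rows --moves '[[[0, 0, 0.002], 0, 1], [[0, 0, 0.002], 0, 1], [[0, 0, 0.002], 0, 0], [[0, 0, 0.002], 0, -0.3], [[0, 0, 0.002], 0, -0.7], [[0, 0, 0.002], 0, -1], [[0, 0, 0.002], 0, -1], [[0, 0, 0.1], 0, -1], [[0, 0, 0.3], 0, -1], [[0, 0, 0.5], 0, -1], [[0, 0, 0.5], 0, -1]]'

```text
clock: 26.4
position: [494.7, -273.7, 332.1]
ee_rot: [0.998, 0.057, 0.005, 0.001]
contact_force: [0.7, -0.5, -1.6]
gripper_width: 85.4
```

```bash
python3 st.py
python3 - <<'E'
from h import *
p=shot('wrist','w10.png'); 
for o in ('pin','mat'): print(o,[(np.round(d['centre'],1).tolist(),round(d['conf'],2)) for d in arm.look_for(o,p)[:4]])
p=shot('scene','s10.png'); 
for o in ('pin','mat','knob_grip','gembox','pot','file'): print(o,[(np.round(d['centre'],1).tolist(),round(d['conf'],2)) for d in arm.look_for(o,p)[:4]])
E
```

```text
26.4 [ 494.7 -273.7  332.1] yaw -173.5 q6 1.904 F [ 0.7 -0.5 -1.6] T [ 0.032  0.042 -0.002] w 85.4
pin [([364.8, -17.6, 12.5], 0.88), ([545.2, -265.3, 22.3], 0.61)]
mat [([538.8, -284.5, 6.9], 0.83)]
pin [([845.3, -119.0, 18.3], 0.71), ([548.6, -269.2, 18.9], 0.66), ([352.6, -5.1, 14.8], 0.57)]
mat [([539.0, -288.6, 5.6], 0.74)]
knob_grip [([661.3, 28.5, 94.5], 0.88), ([767.1, 431.1, 93.2], 0.58)]
gembox [([705.1, -232.4, 14.2], 0.63)]
pot [([699.3, 217.1, 45.4], 0.7)]
file [([809.1, 19.2, 5.4], 0.95)]
```

View pics/w10.png

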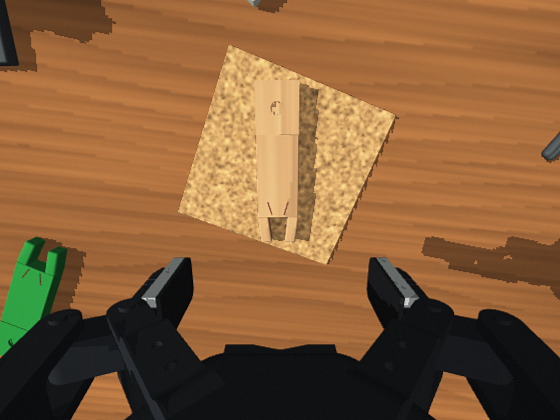

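View pics/s10.png

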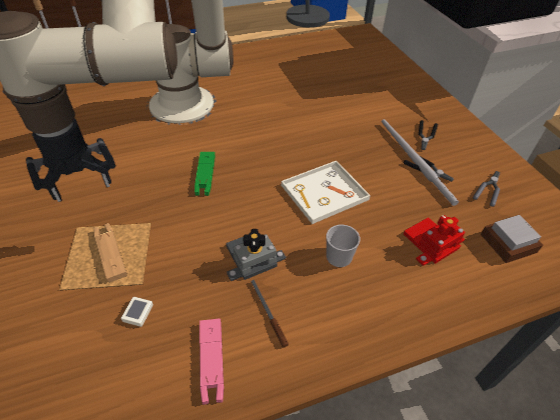

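```bash
python3 -c "
from h import *
print(arm.read_state()['contact_force']); print(arm.job_done())"
```

```text
[-0.16241506 -0.25148101 -0.92595515]
the job is handed in; nothing more can be done
None
```

The job is done and handed in at about 26.5 s of the 72 s allowed. No verdict was reported.

- **Knob:** I broke it loose with a 30° twist and wound it out to about 2.78 rad. I stopped once the wrist-joint torque had climbed steadily to about 0.11 N m. Less the 0.05 N m of running friction, that is roughly 4–10 N on the stop, well under the 25 N jam limit. The estimate comes from joint torque, because the force sensor's own torque reading was noisy until I averaged it. A picture taken after I let go shows the knob still wound out.
- **Pin:** It came straight out with under 2 N of sideways or pulling force at every check. I set it on the cork mat.
- **Set-down:** The fingertips touched the mat first, at up to about 15 N. I eased off and released the pin about 6 mm above the mat, by my estimate.
- **Last checks:**
  - The pin lies flat, dimple up, with its middle about 5–10 mm from the mat's centre in the wrist picture. The network put its visible middle about 20 mm from the mat's, which is still inside the 60 mm limit.
  - The pot and file show no movement in the pictures. The gem box looks unmoved too, but the only positions I have for it are from different cameras and differ by about 14 mm, so I couldn't confirm it any closer.
  - The gripper is open, well above the mat and touching nothing.

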